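# Rebalance a loaded six-place centrifuge

### The arm

A 7-joint arm with a two-finger parallel gripper is mounted at the origin on a cart in front of the work surface, level with it; the furniture and walls round the work are solid. World frame = base frame: x ahead of the robot, y to its left, z up, the work surface at z = 0. Lengths are in m, angles in rad, forces in N, time in s.
With the tool pointing down it reaches from about 0.4 to 0.9 m from the base axis. Payload 5.5 kg.
Tool frame: the origin (TCP) lies at the very end of the fingers, on their centre line; the grasp point (between the pads) lies 19 mm behind it (arm.grip_point_offset is the distance from the TCP to the grasp point, in m); z points along the fingers, y is the direction in which the jaws open and shut (so a half turn about z gives the same grasp; the last joint's range is limited). The gripper opens to 92 mm and grips with 3 to 60 N. Pads are 19 mm wide; open, the fingers measure 130 mm over their backs; the gripper's body (75 mm by 190 mm) begins 47 mm behind the grasp point.
Start: joints at [1.604, 0.501, -0.427, 1.55, 0.221, 1.138, -0.21], TCP at [0.148, -0.633, 0.227] pointing down, gripper open.
Joint ranges: [-2.88, 2.88], [-0.31, 2.03], [-1.54, 1.56], [0.2, 2.42], [-1.41, 4.55], [0.19, 2.02], [-2.57, 2.57]. Speed limits (rad/s): [2.57, 2.57, 3.14, 3.14, 3.14, 3.14, 3.14].

### API

Orientations are given as a unit quaternion [x, y, z, w].
In Python, from workcell import monitor, viewer, workorder, arm gives the robot as it stands.
- The arm moves only by the tool apply_moves, never from a script. Its argument "steps" is one flat list of numbers, 5 for each row, row after row: the opening, from -1 (shut) to 1 (fully open), so that 0 is half open, then the shift along the tool's x, y, z in mm, then the turn about the tool's z in degrees. In form: [grip, tx, ty, tz, turn, grip, tx, ty, tz, turn, ...]. A call has 1 to 20 rows; each row is the pose to reach, as a shift and turn from the pose measured when the call began, along the tool's axes at that moment; what a row does not reach only later rows make up. A row lasts 1/8 s, in which the tool goes at most 62.5 mm and 10.7 degrees, less where a joint would pass 70% of its speed; a pose out of reach is approached as far as the arm can. A call with a gripper value outside its range is refused whole. The fingers move at their own pace and stop on an object; the grip force is fixed at half the most. Time passes only in rows, so rows that repeat a pose let the fingers close. It gives the time, the measured TCP pose, the force and the opening at its end, in the units of the state.
- monitor.sense(): the state, without advancing time (a new reading comes with each control period).
- viewer.grab_frame(name): name is "scene" or "top" or "wrist"; returns a dict with "img" (420x560x3 uint8, red, green, blue), "intrinsics" (3x3 intrinsics, pixels), "origin" and "rotation" of the camera in the world; the wrist camera has in their place "T_tool_cam" (4x4, takes a point from camera to tool coordinates, whose origin is the TCP and whose axes are the flange's). Camera axes: x right, y down, z forward; pixel columns grow to the right and rows downward; lengths in m; the calibration is good to about 2 mm. A picture is of the moment at which its call begins: read the wrist's pose just before it. There is no depth.
- workorder.job_done(): hands the job in, once; it reports no verdict.
The state is a dict: "time": time; "qpos": joint angles; "dq": joint speeds; "tau": joint torques, N m; "ee_pos": TCP position; "ee_rot": TCP orientation; "ft_force": force on the tool from outside, world axes, zero at the start; "moment": the same for the moment, N m; "opening": opening from 0.0 (shut) to 1.0 (fully open).
Only numpy, scipy, OpenCV 4.12 (cv2) and the standard library are available. Lean on these libraries where they do the work, as an engineer would, in place of code of your own. Each camera call takes 0.05 s, during which the arm holds its last target. There are 200 camera calls.

### The job

The small centrifuge has been loaded out of balance: rearrange the six sample bottles so that each one faces its look-alike twin in the bucket directly opposite across the rotor (red cap facing red cap, blue disc facing blue disc, brown bottle with plain white cap facing brown). All six buckets are taken, so stand a bottle on the clear bench to the right of the centrifuge while you swap the others. Keep the bottles upright, leave every one fully down in a bucket, and leave the olive jar and the roll of tape where they are.

Things in the scene. Friction and masses are not known exactly. Their poses are not given: they have to be found in the camera images.
- rotor: six open aluminium buckets on a dark fixed rotor. Origin on the rotor axis, level with the buckets' inner floors, 50 mm above the bench; z up. Bucket centres: radius 84 mm, at 0, 60, 120, 180, 240, 300 degrees from the rotor's x axis towards its y. Each bucket: 58 mm wide inside at the floor, 67 at the mouth, 73 outside, 34 deep, rim 84 mm above the bench. Hub nut 32 mm wide, top 86 mm above the bench.
- centrifuge: grey drum round the rotor, fixed, 272 mm across, rim 70 mm above the bench, control panel towards the robot out to 160 mm from the axis. Origin on the rotor axis, at the bench. The bench on its right (smaller y) is clear out to 310 mm from the axis. Its clear domed lid (fixed, 282 mm across, 130 tall) lies on the bench farther to the right.
- red_a: white bottle with an orange-red cap, 43 mm across, 108 mm tall, about 60 g, straight-sided up to 71 mm above its foot; origin at the centre of its underside, z up. One of two exactly alike (the other is red_b); the twins are interchangeable.
- red_b: white bottle with an orange-red cap, 43 mm across, 108 mm tall, about 60 g, straight-sided up to 71 mm above its foot; origin at the centre of its underside, z up. One of two exactly alike (the other is red_a); the twins are interchangeable.
- tan_a: tan (beige) bottle, white cap with a blue disc on top, 40 mm across, 110 mm tall, about 50 g, straight-sided up to 74 mm above its foot; origin at the centre of its underside, z up. One of two exactly alike (the other is tan_b); the twins are interchangeable.
- tan_b: tan (beige) bottle, white cap with a blue disc on top, 40 mm across, 110 mm tall, about 50 g, straight-sided up to 74 mm above its foot; origin at the centre of its underside, z up. One of two exactly alike (the other is tan_a); the twins are interchangeable.
- brown_a: dark brown bottle with a pale label and a plain white cap, 47 mm across, 118 mm tall, about 120 g, straight-sided up to 70 mm above its foot; origin at the centre of its underside, z up. One of two exactly alike (the other is brown_b); the twins are interchangeable.
- brown_b: dark brown bottle with a pale label and a plain white cap, 47 mm across, 118 mm tall, about 120 g, straight-sided up to 70 mm above its foot; origin at the centre of its underside, z up. One of two exactly alike (the other is brown_a); the twins are interchangeable.
- jar: small closed olive-coloured jar with an olive lid, 54 mm across, 66 mm tall; a bystander left of the centrifuge; origin at the centre of its underside
- tape: roll of yellow tape lying flat, 96 mm across, 25 mm tall; a bystander; origin at the centre of its underside
Things that resemble listed ones, but are neither listed nor needed, are in the scene too. Leave any purple or yellow look-alike of the red_b alone.

How it is judged:
By the outcome, as a careful person would: the job done as asked, in the order asked, and still so for the second after the job is handed in, with the robot touching nothing.
It also fails if it takes over 115 s, if anything falls off the work surface, if the arm or the gripper's body presses on something with over 40 N, if the wrist force passes 120 N, or if a joint passes its speed limit or range.

## Working session

There is one attempt and no reset: what is moved stays moved. The work goes in short steps, Python scripts to look and compute and a tool call to move; the robot and the scene stay as the last step left them, time stands still between calls to the robot, and variables do not carry over. Pictures are saved under pics/ and viewed, about 12 in all and at most 16, crops included, and the job is handed in when it is done.

Besides the shell and the picture viewer there is one more tool, called after "Call:" by a JSON object that holds its "fn" and its "kwargs". apply_moves: Moves the arm, as the interface text tells. Its arguments: {"type":"object","properties":{"steps":{"type":"array"}},"required":["steps"]}

```bash
ls; mkdir -p pics; python3 - <<'E'
from workcell import monitor, viewer, arm
import cv2,numpy as np
s=monitor.sense(); print(s); print(arm.grip_point_offset)
for n in("scene","top"):
    f=viewer.grab_frame(n); cv2.imwrite(f"pics/{n}0.png",f["img"][:,:,::-1]); print(n,f["intrinsics"],f["origin"],f["rotation"])
E
```

```text
pics
{'time': 0.0, 'qpos': array([ 1.60418714,  0.50186171, -0.42681139,  1.5514182 ,  0.22077855,
        1.1382858 , -0.21030973]), 'dq': array([ 1.48525678e-04, -8.13900098e-04, -1.66615241e-03,  5.66721608e-04,
       -5.79337129e-05, -7.39064907e-04,  6.19192109e-04]), 'tau': array([ 4.01889229e-04, -5.66593266e+01, -5.81609398e+00, -2.79111654e+01,
       -6.86439453e-02,  3.09293380e-02,  1.81945211e-04]), 'ee_pos': array([ 0.14788617, -0.63225171,  0.22568466]), 'ee_rot': array([ 9.93402547e-01,  1.14675446e-01, -5.79281103e-05, -9.58297335e-04]), 'ft_force': array([-0.39883297, -0.36401565, -0.39501563]), 'moment': array([-0.04952377,  0.0340429 , -0.00477383]), 'opening': 1.0031960119624859}
0.0188
scene [[494.25074008   0.         279.09703797]
 [  0.         494.25074008 207.93751004]
 [  0.           0.           1.        ]] [0.28799645 0.69393268 1.16801977] [-0.14788328  0.95562309 -0.25067788  0.04555923]
top [[399.55512655   0.         280.6449538 ]
 [  0.         399.55512655 217.98449789]
 [  0.           0.           1.        ]] [0.45732651 0.13663055 1.09640653] [-0.70160506  0.71201193 -0.02068735  0.01901011]
```

View pics/top0.png

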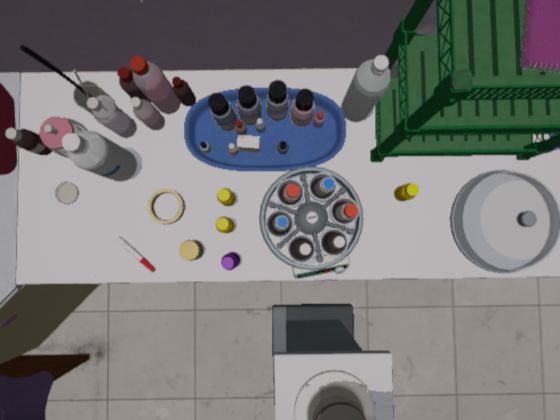

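View pics/scene0.png

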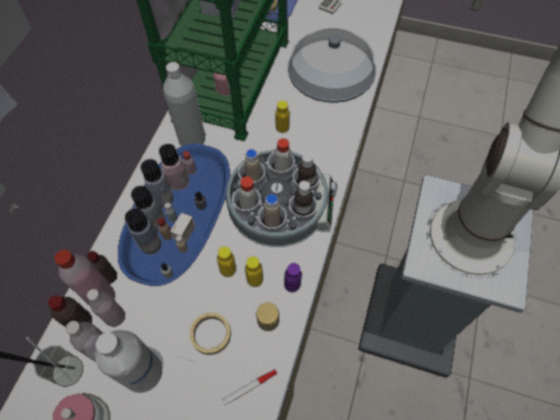

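Top view: the buckets hold, clockwise from upper right, A blue (327,185), B red (350,211), C brown (338,242), D brown (304,250), E blue (282,223), F red (292,191), with the hub at (312,217). The opposite pairs are A-D, B-E and C-F, so a 3-cycle fixes it: B red to bench, A blue to B, C brown to A, red to C. A yellow look-alike stands at (408,191). The scene view agrees with this layout.

```bash
cat > h.py <<'E'
import numpy as np,cv2
from scipy.spatial.transform import Rotation as R
from workcell import monitor, viewer
def cam(n):
    s=monitor.sense(); f=viewer.grab_frame(n); K=f["intrinsics"]
    if n=="wrist":
        T=np.eye(4);T[:3,:3]=R.from_quat(s["ee_rot"]).as_matrix();T[:3,3]=s["ee_pos"]
        T=T@f["T_tool_cam"]; return f["img"],K,T[:3,3],T[:3,:3]
    return f["img"],K,np.array(f["origin"]),R.from_quat(f["rotation"]).as_matrix()
def ray(c,u,v,z):
    _,K,o,M=c; d=M@np.linalg.inv(K)@[u,v,1]; return o+d*(z-o[2])/d[2]
def proj(c,p):
    _,K,o,M=c; q=K@(M.T@(np.asarray(p)-o)); return q[:2]/q[2]
def blobs(img,col,amin=15):
    h=cv2.cvtColor(img,cv2.COLOR_RGB2HSV); H,S,V=cv2.split(h)
    m={"red":((H<12)|(H>172))&(S>150)&(V>110),"blue":(H>98)&(H<125)&(S>130)&(V>90),
       "white":(S<45)&(V>165),"yellow":(H>22)&(H<34)&(S>150)&(V>120)}[col].astype(np.uint8)
    n,l,st,c=cv2.connectedComponentsWithStats(m)
    return [(c[i].round(1),st[i,4]) for i in range(1,n) if st[i,4]>=amin]
E
python3 - <<'E'
from h import *
t=cam("top")
for col,z in(("red",.158),("blue",.160),("yellow",.105),("white",.168)):
    for c,a in blobs(t[0],col):
        if 255<c[0]<430 and 165<c[1]<275 and a<400: print(col,c,a,ray(t,*c,z).round(4),"at .086",ray(t,*c,.086)[:2].round(4))
im=t[0][160:280,250:425]; im=cv2.resize(im,None,fx=4.5,fy=4.5,interpolation=cv2.INTER_CUBIC); cv2.imwrite("pics/topz.png",im[:,:,::-1])
E
```

```text
red [291.7 189.8] 129 [0.5763 0.1069 0.158 ] at .086 [0.5855 0.1046]
red [349.9 209.9] 126 [ 0.5267 -0.0294  0.158 ] at .086 [ 0.5321 -0.0421]
blue [327.3 182.8] 76 [0.5915 0.0227 0.16  ] at .086 [0.6021 0.0137]
blue [280.9 221.6] 77 [0.5014 0.1335 0.16  ] at .086 [0.5049 0.1333]
yellow [410.  190.1] 144 [ 0.578  -0.1901  0.105 ] at .086 [ 0.5803 -0.1963]
white [309.3 177. ] 29 [0.6046 0.0655 0.168 ] at .086 [0.6176 0.0593]
white [297.1 179.3] 27 [0.5996 0.0942 0.168 ] at .086 [0.6122 0.0904]
white [336.8 187.6] 21 [0.5787 0.0017 0.168 ] at .086 [ 0.5894 -0.0102]
white [274.7 197.3] 58 [0.558  0.1472 0.168 ] at .086 [0.5669 0.1481]
white [344.5 195.6] 25 [ 0.5597 -0.0158  0.168 ] at .086 [ 0.5687 -0.0293]
white [269.2 211.6] 55 [0.5248 0.1605 0.168 ] at .086 [0.5307 0.1626]
white [327.9 210. ] 15 [0.5265 0.0237 0.168 ] at .086 [0.5326 0.0137]
white [311.5 217.2] 64 [0.5103 0.0622 0.168 ] at .086 [0.5149 0.0556]
white [350.9 224.7] 29 [ 0.4915 -0.0291  0.168 ] at .086 [ 0.4945 -0.0438]
white [274.6 238.9] 67 [0.4611 0.1488 0.168 ] at .086 [0.4614 0.1499]
white [299.5 233.6] 16 [0.4725 0.0908 0.168 ] at .086 [0.4739 0.0867]
white [319.1 236.6] 18 [0.4649 0.0454 0.168 ] at .086 [0.4656 0.0374]
white [347.3 237.2] 33 [ 0.4625 -0.02    0.168 ] at .086 [ 0.463  -0.0339]
white [339.1 241.4] 81 [ 0.4531 -0.0008  0.168 ] at .086 [ 0.4527 -0.0129]
white [285.4 250.5] 72 [0.4339 0.1241 0.168 ] at .086 [0.4318 0.123 ]
white [304.9 248.6] 81 [0.4376 0.0789 0.168 ] at .086 [0.4359 0.0738]
white [328.4 258.5] 71 [0.414  0.0249 0.168 ] at .086 [0.4101 0.015 ]
white [343.4 261.2] 48 [ 0.4072 -0.0097  0.168 ] at .086 [ 0.4028 -0.0226]
white [311.5 262.1] 68 [0.4062 0.0642 0.168 ] at .086 [0.4017 0.0578]
white [299.2 270.4] 46 [0.3876 0.093  0.168 ] at .086 [0.3814 0.0891]
```

View pics/topz.png

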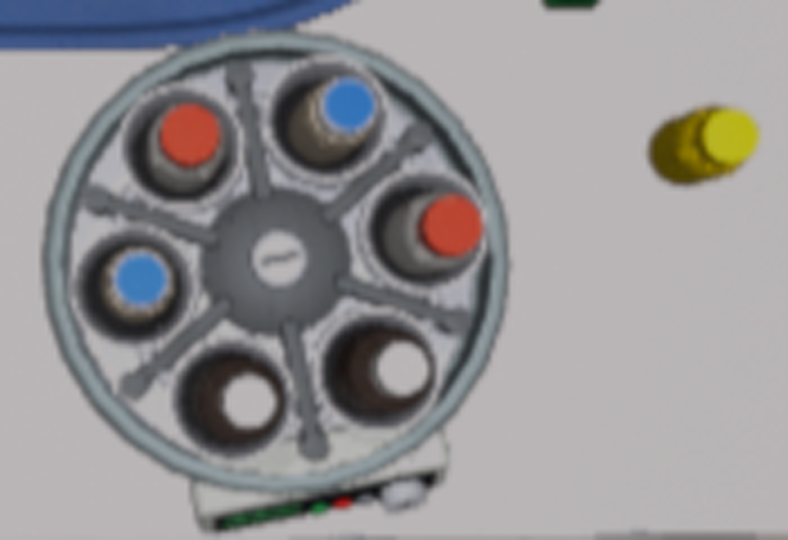

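Call:
{"fn": "apply_moves", "kwargs": {"steps": [1,0,0,-90,0,1,0,0,-90,0,1,254,-250,-90,2,1,254,-250,-90,2,1,254,-250,-90,2,1,254,-250,-90,2,1,254,-250,-90,2,1,254,-250,-90,2,1,508,-499,-90,3,1,508,-499,-90,3,1,508,-499,-90,3,1,508,-499,-90,3,1,508,-499,-90,3,1,508,-499,-90,3,1,508,-499,-90,3,1,508,-499,-90,3]}}

```text
time: 2.15
ee_pos: [0.5284, -0.0315, 0.3162]
ee_rot: [0.996, 0.089, -0.001, -0.001]
ft_force: [-0.1, 0.2, -1.2]
opening: 0.998
```

```bash
python3 - <<'E'
from h import *
print(viewer.grab_frame("wrist")["T_tool_cam"].round(3))
s=monitor.sense();print(s["time"],s["qpos"].round(2),s["ee_pos"],s["ee_rot"])
c=cam("wrist"); cv2.imwrite("pics/w1.png",c[0][:,:,::-1])
for col,z in(("red",.158),("blue",.160),("white",.168)):
    for p,a in blobs(c[0],col,250):
        print(col,p,a,ray(c,*p,z).round(4),"at .086",ray(c,*p,.086)[:2].round(4))
E
```

```text
[[ 0.002 -0.965 -0.263  0.071]
 [ 1.     0.002 -0.001  0.001]
 [ 0.001 -0.263  0.965 -0.158]
 [ 0.     0.     0.     1.   ]]
2.2 [ 0.77  0.28 -0.9   1.73  0.23  1.25 -1.59] [ 0.52831275 -0.03233651  0.31627339] [ 9.96138494e-01  8.77924551e-02 -6.45244126e-04 -4.10530814e-04]
red [146.2 125.5] 783 [0.575  0.1057 0.158 ] at .086 [0.5697 0.1345]
red [275.8 197.5] 614 [ 0.5264 -0.0316  0.158 ] at .086 [ 0.5101 -0.034 ]
blue [119.9  40.5] 2039 [0.6457 0.1335 0.16  ] at .086 [0.6569 0.1698]
blue [231.1 124.9] 514 [0.5902 0.0238 0.16  ] at .086 [0.5884 0.0343]
blue [112.8 194.6] 454 [0.5002 0.1342 0.16  ] at .086 [0.4771 0.1707]
white [396.2 135.7] 33256 [ 0.6084 -0.1336  0.168 ] at .086 [ 0.6111 -0.1637]
white [ 70.6 132.8] 16877 [0.5563 0.1722 0.168 ] at .086 [0.5451 0.2239]
white [237.3 104.7] 325 [0.6094 0.0195 0.168 ] at .086 [0.6124 0.0303]
white [205.8 180.6] 311 [0.5333 0.04   0.168 ] at .086 [0.5159 0.0563]
white [546.6 227.2] 751 [ 0.5471 -0.311   0.168 ] at .086 [ 0.5335 -0.3887]
white [253.7 261.8] 974 [ 0.4554 -0.0204  0.168 ] at .086 [ 0.4173 -0.0203]
```

View pics/w1.png

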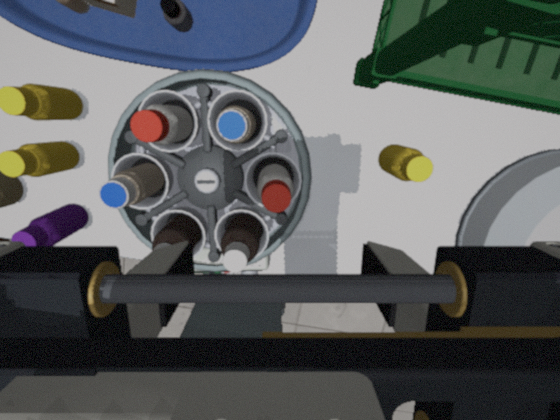

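Wrist view: the red cap at B is (276,197), blue at A (231,125), brown at C (236,260), hub (206,181). All agree with the top camera to within 3 mm. I'm descending on B now.

Call:
{"fn": "apply_moves", "kwargs": {"steps": [1,-2,-2,60,0,1,-2,-2,110,0,1,-2,-2,150,0,1,-2,-2,180,0,1,-2,-2,200,0,1,-2,-2,211,0,1,-2,-2,211,0,1,-2,-2,211,0,-1,-2,-2,211,0,-1,-2,-2,211,0,-1,-2,-2,211,0,-1,-2,-2,211,0,-1,-2,-2,211,0,-1,-2,-2,211,0,-1,-2,-2,211,0,-1,-2,-2,211,0]}}

```text
time: 4.25
ee_pos: [0.5257, -0.0309, 0.1053]
ee_rot: [0.996, 0.087, -0.001, -0.0]
ft_force: [0.3, 0.4, 0.3]
opening: 0.456
```

Call:
{"fn": "apply_moves", "kwargs": {"steps": [-1,0,0,-30,0,-1,0,0,-70,0,-1,0,0,-110,0,-1,0,0,-120,0,-1,-20,31,-120,0,-1,-45,70,-120,0,-1,-70,110,-120,0,-1,-78,122,-120,0,-1,-78,122,-120,0,-1,-78,122,-70,0,-1,-78,122,-20,0,-1,-78,122,20,0,-1,-78,122,40,0,-1,-78,122,46,0,-1,-78,122,48,0,-1,-78,122,49,0,-1,-78,122,49,0]}}

```text
time: 6.38
ee_pos: [0.4707, -0.1651, 0.0572]
ee_rot: [0.996, 0.087, 0.0, 0.0]
ft_force: [0.3, -0.4, -0.9]
opening: 0.458
```

```bash
python3 - <<'E'
from h import *
s=monitor.sense();print(s["time"],s["ee_pos"],s["ee_rot"],s["opening"],s["ft_force"])
c=cam("scene"); cv2.imwrite("pics/s1.png",cv2.resize(c[0][70:270,180:400],None,fx=3,fy=3)[:,:,::-1])
E
```

```text
6.375 [ 0.47074297 -0.1650619   0.0572493 ] [9.96192197e-01 8.71840058e-02 1.30122617e-04 1.99561540e-04] 0.45780100969154086 [ 0.30505206 -0.36343504 -0.88346056]
```

View pics/s1.png

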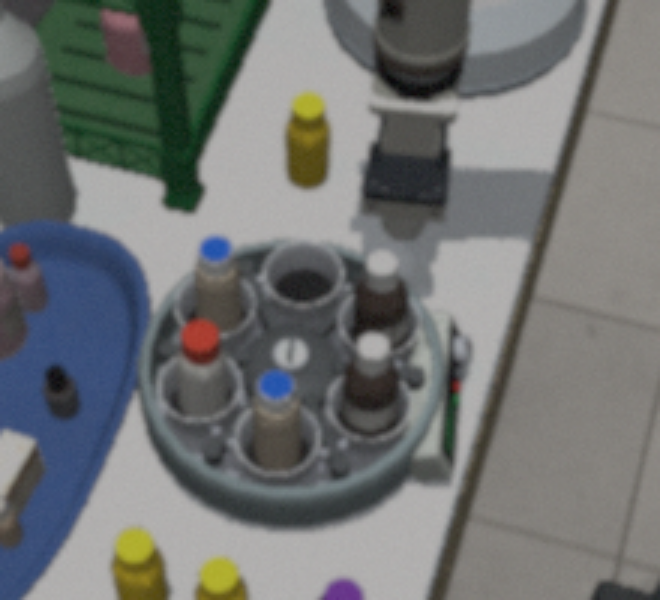

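Bucket B is empty (crop 303,280) and the red bottle is held just over the bench. I'll set it down and go to A.

Call:
{"fn": "apply_moves", "kwargs": {"steps": [-1,0,0,2,0,-1,0,0,2.5,0,-1,0,0,2.5,0,1,0,0,2.5,0,1,0,0,2.5,0,1,0,0,2.5,0,1,0,0,2.5,0,1,0,0,-40,0,1,0,0,-100,0,1,0,0,-160,0,1,0,0,-200,0,1,0,0,-240,0]}}

```text
time: 7.92
ee_pos: [0.4704, -0.1649, 0.2987]
ee_rot: [0.996, 0.087, 0.0, 0.001]
ft_force: [1.0, 0.1, 0.2]
opening: 1.0
```

Call:
{"fn": "apply_moves", "kwargs": {"steps": [1,40,-40,0,-10,1,75,-80,0,-20,1,110,-120,0,-30,1,151,-165,0,-40,1,151,-165,0,-50,1,151,-165,0,-60,1,151,-165,0,-60,1,151,-165,0,-60,1,151,-165,0,-60]}}

```text
time: 9.05
ee_pos: [0.5904, 0.0234, 0.2987]
ee_rot: [0.82, 0.573, -0.0, 0.001]
ft_force: [0.2, 0.8, 0.6]
opening: 1.002
```

```bash
cat > look.py <<'E'
from h import *
import sys
s=monitor.sense();r=R.from_quat(s["ee_rot"]);x=r.as_matrix()[:,0];print(s["time"],s["qpos"].round(2),s["ee_pos"].round(4),"toolx deg",np.degrees(np.arctan2(x[1],x[0])).round(2),"tilt",r.as_matrix()[:2,2].round(4))
c=cam("wrist")
for col,z in(("red",.158),("red",.108),("blue",.160)):
    for p,a in blobs(c[0],col,250):
        print(col,z,p,a,ray(c,*p,z).round(4))
for a in sys.argv[1:]:
    X,Y=map(float,a.split(",")); d=r.as_matrix().T@[X-s["ee_pos"][0],Y-s["ee_pos"][1],0]; print(a,"-> tool mm",(d*1000).round(1))
cv2.imwrite(f"pics/w{s['time']:.0f}.png",c[0][:,:,::-1])
E
python3 look.py .5908,.0233
```

```text
9.05 [ 0.71  0.52 -1.11  1.61  0.48  1.32 -0.83] [0.5904 0.0234 0.2987] toolx deg 69.87 tilt [ 0.0006 -0.0015]
red 0.158 [230.8 123. ] 744 [0.5754 0.1057 0.158 ]
red 0.108 [230.8 123. ] 744 [0.5689 0.1085 0.108 ]
blue 0.16 [142.5 122.3] 605 [0.5002 0.1338 0.16  ]
blue 0.16 [276.6 199.9] 483 [0.5902 0.0234 0.16  ]
.5908,.0233 -> tool mm [0.1 0.4 0. ]
```

Call:
{"fn": "apply_moves", "kwargs": {"steps": [1,0,0,60,0,1,0,0,110,0,1,0,0,150,0,1,0,0,175,0,1,0,0,190,0,1,0,0,194,0,1,0,0,194,0,-1,0,0,194,0,-1,0,0,194,0,-1,0,0,194,0,-1,0,0,194,0,-1,0,0,194,0,-1,0,0,194,0,-1,0,0,194,0,-1,0,0,194,0]}}

```text
time: 10.98
ee_pos: [0.5905, 0.0232, 0.1047]
ee_rot: [0.82, 0.573, -0.0, 0.001]
ft_force: [-0.4, -0.3, 0.8]
opening: 0.423
```

Call:
{"fn": "apply_moves", "kwargs": {"steps": [-1,0,0,-30,0,-1,0,0,-70,0,-1,0,0,-110,0,-1,0,0,-130,0,-1,0,0,-130,0,-1,-20,-10,-130,10,-1,-40,-20,-130,20,-1,-60,-30,-130,30,-1,-69,-40,-130,40,-1,-69,-40,-130,50,-1,-69,-40,-130,60,-1,-69,-40,-130,60,-1,-69,-40,-130,60]}}

```text
time: 12.6
ee_pos: [0.5286, -0.0277, 0.2337]
ee_rot: [0.996, 0.088, -0.001, 0.001]
ft_force: [1.1, 0.7, -1.2]
opening: 0.422
```

```bash
python3 look.py .5298,-.0277; python3 - <<'E'
from h import *
c=cam("scene"); cv2.imwrite("pics/s2.png",cv2.resize(c[0][70:270,180:400],None,fx=3,fy=3)[:,:,::-1])
E
```

```text
12.6 [ 0.73  0.37 -0.89  1.83  0.32  1.09 -1.68] [ 0.5286 -0.0277  0.2337] toolx deg 10.1 tilt [-0.0011 -0.0012]
red 0.158 [107.1 127.6] 1400 [0.5748 0.1049 0.158 ]
red 0.108 [107.1 127.6] 1400 [0.5698 0.1307 0.108 ]
blue 0.16 [ 64.2 219. ] 829 [0.5    0.1342 0.16  ]
blue 0.16 [278.9 316.9] 1864 [ 0.4441 -0.0451  0.16  ]
.5298,-.0277 -> tool mm [ 1.2  0.2 -0. ]
```

View pics/s2.png

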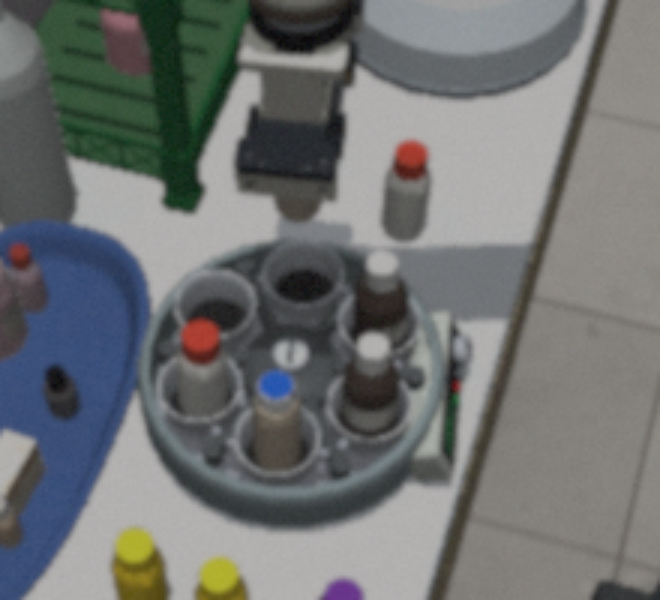

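The red bottle stands upright on the bench, and buckets A and B are empty with rims centred near crop (216,309) and (303,281). I'll check the bucket centres against those before lowering.

```bash
python3 - <<'E'
from h import *
c=cam("scene")
for n,u,v in(("A",216,309),("B",303,281),("hub",290,353)): print(n,ray(c,180+u/3,70+v/3,.084).round(4))
E
```

```text
A [0.589  0.0347 0.084 ]
B [ 0.5253 -0.0162  0.084 ]
hub [0.5132 0.0585 0.084 ]
```

Call:
{"fn": "apply_moves", "kwargs": {"steps": [-1,1,-1,0,0,-1,1,-1,40,0,-1,1,-1,70,0,-1,1,-1,90,0,-1,1,-1,105,0,-1,1,-1,115,0,-1,1,-1,122,0,-1,1,-1,126,0,-1,1,-1,128,0,-1,1,-1,128,0,-1,1,-1,128,0]}}

```text
time: 14.12
ee_pos: [0.53, -0.0267, 0.1066]
ee_rot: [0.996, 0.087, 0.0, 0.001]
ft_force: [-0.5, 0.3, 0.2]
opening: 0.424
```

Call:
{"fn": "apply_moves", "kwargs": {"steps": [-1,0,0,2,0,-1,0,0,2.5,0,-1,0,0,2.5,0,1,0,0,2.5,0,1,0,0,2.5,0,1,0,0,2.5,0,1,0,0,2.5,0,1,0,0,-30,0,1,0,0,-80,0,1,0,0,-130,0,1,0,0,-180,0,1,0,0,-194,0]}}

```text
time: 15.62
ee_pos: [0.5316, -0.026, 0.304]
ee_rot: [0.996, 0.087, 0.003, 0.001]
ft_force: [0.3, -0.4, 0.2]
opening: 0.997
```

Call:
{"fn": "apply_moves", "kwargs": {"steps": [1,-20,-10,0,-10,1,-40,-20,0,-20,1,-60,-30,0,-30,1,-71,-39,0,-40,1,-71,-39,0,-50,1,-71,-39,0,-60,1,-71,-39,0,-70,1,-71,-39,0,-80,1,-71,-39,0,-90,1,-71,-39,0,-100,1,-71,-39,0,-110,1,-71,-39,0,-120,1,-71,-39,0,-120,1,-71,-39,0,-120]}}

```text
time: 17.38
ee_pos: [0.4546, -0.0, 0.3031]
ee_rot: [0.424, 0.906, 0.0, 0.003]
ft_force: [0.4, 1.0, 0.5]
opening: 0.997
```

```bash
python3 look.py .453,-.0005; ls pics
```

```text
17.375 [ 1.18  0.22 -1.37  1.91  0.23  1.2   0.42] [ 0.4546 -0.      0.3031] toolx deg 129.8 tilt [ 0.0051 -0.002 ]
red 0.158 [437.  192.5] 699 [0.5728 0.106  0.158 ]
red 0.108 [437.  192.5] 699 [0.5999 0.1145 0.108 ]
blue 0.16 [408.  121.1] 588 [0.5006 0.1343 0.16  ]
blue 0.16 [316.9 263.4] 414 [ 0.5315 -0.0268  0.16  ]
.453,-.0005 -> tool mm [ 0.6 -1.5 -0. ]
s1.png
s2.png
scene0.png
top0.png
topz.png
w1.png
w13.png
w17.png
w9.png
```

View pics/w17.png

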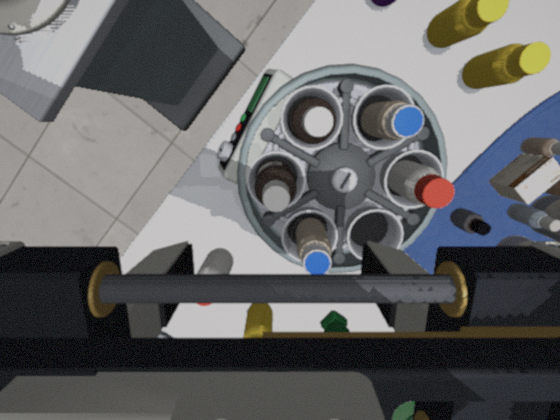

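Wrist view: the tan bottle stands in B (blue at 317,263), the brown cap at C is near (276,195), bucket A is empty near (375,233), and the hub is at (345,180).

```bash
python3 - <<'E'
from h import *
c=cam("wrist")
print("C cap",ray(c,276,195,.168),"hub",ray(c,345,180,.086),"A",ray(c,375,233,.084),"D cap",ray(c,319,121,.168), proj(c,[.5935,.0273,.084]),proj(c,[.453,-.0005,.168]))
E
```

```text
C cap [0.45057201 0.00340004 0.168     ] hub [0.51468382 0.05721909 0.086     ] A [0.59170928 0.03190278 0.084     ] D cap [0.43654674 0.08066336 0.168     ] [373.46318122 236.44643361] [275.3393508  199.61345741]
```

Call:
{"fn": "apply_moves", "kwargs": {"steps": [1,2,-1,60,0,1,2,-1,110,0,1,2,-1,150,0,1,2,-1,175,0,1,2,-1,190,0,1,2,-1,197,0,1,2,-1,197,0,-1,2,-1,197,0,-1,2,-1,197,0,-1,2,-1,197,0,-1,2,-1,197,0,-1,2,-1,197,0,-1,2,-1,197,0,-1,2,-1,197,0,-1,2,-1,197,0]}}

```text
time: 19.35
ee_pos: [0.4538, 0.0004, 0.1063]
ee_rot: [0.424, 0.906, 0.0, 0.003]
ft_force: [-0.7, 0.4, 0.0]
opening: 0.49
```

Call:
{"fn": "apply_moves", "kwargs": {"steps": [-1,0,0,-20,0,-1,0,0,-50,0,-1,0,0,-90,0,-1,0,0,-130,0,-1,0,0,-140,0,-1,0,0,-140,0,-1,-15,26,-140,10,-1,-30,55,-140,20,-1,-45,85,-140,30,-1,-60,110,-140,40,-1,-69,125,-140,50,-1,-69,125,-140,60,-1,-69,125,-140,60,-1,-69,125,-140,60]}}

```text
time: 21.1
ee_pos: [0.5923, 0.0279, 0.2456]
ee_rot: [0.819, 0.574, 0.001, 0.002]
ft_force: [0.2, 0.3, -1.6]
opening: 0.495
```

```bash
python3 look.py .5935,.0273; python3 - <<'E'
from h import *
c=cam("scene"); cv2.imwrite("pics/s3.png",cv2.resize(c[0][70:270,180:400],None,fx=3,fy=3)[:,:,::-1])
E
```

```text
21.1 [ 0.55  0.48 -0.86  1.67  0.39  1.17 -0.76] [0.5923 0.0279 0.2456] toolx deg 70.09 tilt [ 0.0033 -0.0029]
red 0.158 [220.5 129.6] 978 [0.5751 0.1054 0.158 ]
red 0.108 [220.5 129.6] 978 [0.5668 0.1077 0.108 ]
blue 0.16 [113.4 127.7] 912 [0.5002 0.1339 0.16  ]
.5935,.0273 -> tool mm [-0.2  1.3  0. ]
```

View pics/s3.png

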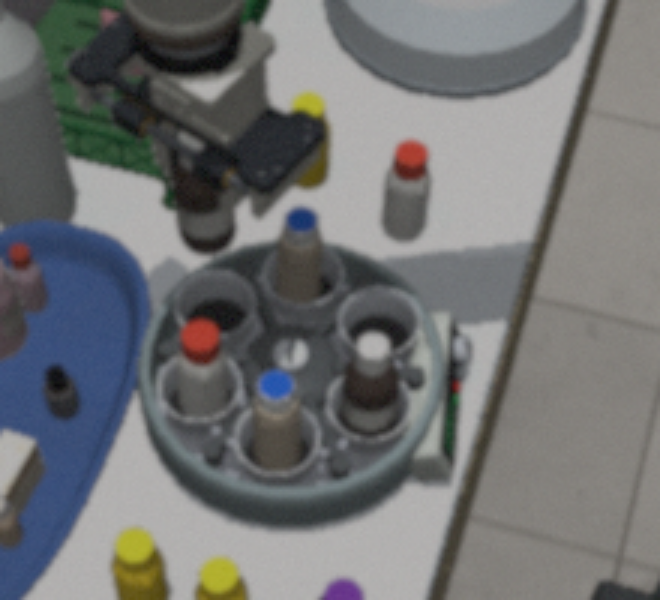

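Brown is held upright over A (crop 205,220), B holds the tan bottle and C is empty. I'll lower it.

Call:
{"fn": "apply_moves", "kwargs": {"steps": [-1,-1,1,0,0,-1,-1,1,40,0,-1,-1,1,75,0,-1,-1,1,95,0,-1,-1,1,110,0,-1,-1,1,122,0,-1,-1,1,130,0,-1,-1,1,135,0,-1,-1,1,138,0,-1,-1,1,138,0,-1,-1,1,138,0]}}

```text
time: 22.58
ee_pos: [0.5942, 0.0262, 0.1087]
ee_rot: [0.819, 0.574, 0.001, 0.003]
ft_force: [-0.2, -0.3, -2.7]
opening: 0.492
```

Call:
{"fn": "apply_moves", "kwargs": {"steps": [-1,0,0,2,0,-1,0,0,2.5,0,-1,0,0,2.5,0,1,0,0,2.5,0,1,0,0,2.5,0,1,0,0,2.5,0,1,0,0,2.5,0,1,0,0,-30,0,1,0,0,-80,0,1,0,0,-130,0,1,0,0,-180,0,1,0,0,-190,0]}}

```text
time: 24.08
ee_pos: [0.5951, 0.0275, 0.3028]
ee_rot: [0.819, 0.574, 0.004, 0.004]
ft_force: [-0.1, -0.3, -0.9]
opening: 0.999
```

Call:
{"fn": "apply_moves", "kwargs": {"steps": [1,-45,-10,0,10,1,-90,-20,0,20,1,-135,-30,0,30,1,-180,-40,0,40,1,-221,-51,0,50,1,-221,-51,0,60,1,-221,-51,0,60,1,-221,-51,0,60,1,-221,-51,0,60]}}

```text
time: 25.2
ee_pos: [0.4718, -0.162, 0.3016]
ee_rot: [0.996, 0.089, 0.006, 0.002]
ft_force: [0.6, -0.1, -0.8]
opening: 1.003
```

```bash
python3 look.py .4707,-.165; python3 - <<'E'
from h import *
c=cam("top")
for p,a in blobs(c[0],"red"):
    if 330<p[0]<440 and 190<p[1]<270: print(p,a,ray(c,*p,.108))
im=cv2.resize(c[0][160:280,250:425],None,fx=4.5,fy=4.5,interpolation=cv2.INTER_CUBIC); cv2.imwrite("pics/topz2.png",im[:,:,::-1])
E
```

```text
25.2 [ 0.9   0.17 -0.69  1.83  0.12  1.17 -1.22] [ 0.4718 -0.162   0.3016] toolx deg 10.2 tilt [ 0.0113 -0.0023]
red 0.158 [ 4.9 37. ] 346 [0.5737 0.0965 0.158 ]
red 0.158 [279.9 192. ] 487 [ 0.4812 -0.1641  0.158 ]
red 0.108 [ 4.9 37. ] 346 [0.5794 0.1373 0.108 ]
red 0.108 [279.9 192. ] 487 [ 0.4716 -0.1665  0.108 ]
blue 0.16 [142.1 114. ] 609 [ 0.5308 -0.0263  0.16  ]
.4707,-.165 -> tool mm [-1.6  2.8 -0. ]
```

View pics/topz2.png

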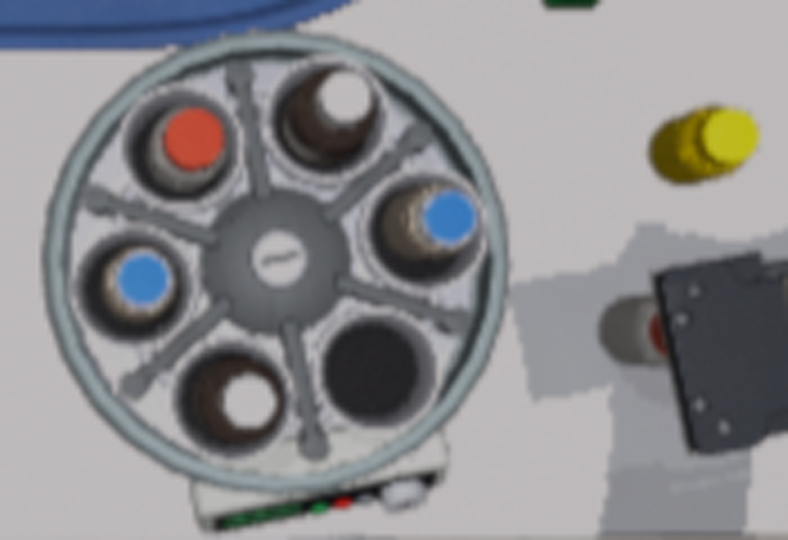

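A holds brown, B tan, C is empty (crop 379,370) and red is on the bench (partly hidden at 635,330). I'll fetch the red bottle, correcting for the 0.6° tool tilt.

Call:
{"fn": "apply_moves", "kwargs": {"steps": [1,-4,2,60,0,1,-4,2,110,0,1,-4,2,160,0,1,-4,2,200,0,1,-4,2,225,0,1,-4,2,240,0,1,-4,2,246,0,1,-4,2,246,0,-1,-4,2,246,0,-1,-4,2,246,0,-1,-4,2,246,0,-1,-4,2,246,0,-1,-4,2,246,0,-1,-4,2,246,0,-1,-4,2,246,0,-1,-4,2,246,0]}}

```text
time: 27.3
ee_pos: [0.471, -0.1654, 0.0557]
ee_rot: [0.996, 0.088, 0.006, 0.002]
ft_force: [-0.5, 0.1, 0.4]
opening: 0.455
```

```bash
python3 - <<'E'
from h import *
c=cam("top"); print(ray(c,334.2,242.2,.084))
s=monitor.sense();print(s["ee_pos"],s["opening"],R.from_quat(s["ee_rot"]).as_matrix().round(4))
E
```

```text
[ 0.45087204 -0.0007596   0.084     ]
[ 0.47102935 -0.16543267  0.05566493] 0.4549590547685396 [[ 0.9843  0.176   0.0114]
 [ 0.176  -0.9844 -0.0024]
 [ 0.0108  0.0043 -0.9999]]
```

Call:
{"fn": "apply_moves", "kwargs": {"steps": [-1,0,0,-30,0,-1,0,0,-80,0,-1,0,0,-130,0,-1,0,0,-175,0,-1,0,0,-180,0,-1,0,0,-180,0,-1,2,-30,-180,-10,-1,4,-60,-180,-20,-1,6,-95,-180,-30,-1,8,-130,-180,-40,-1,11,-155,-180,-50,-1,11,-167,-180,-60,-1,11,-167,-180,-70,-1,11,-167,-180,-80,-1,11,-167,-180,-90,-1,11,-167,-180,-100,-1,11,-167,-180,-110,-1,11,-167,-180,-120,-1,11,-167,-180,-120,-1,11,-167,-180,-120]}}

```text
time: 29.85
ee_pos: [0.4498, 0.0013, 0.2342]
ee_rot: [0.423, 0.906, 0.001, 0.005]
ft_force: [-0.6, -0.5, 0.1]
opening: 0.459
```

```bash
python3 look.py .4508,.0007; python3 - <<'E'
from h import *
c=cam("scene"); cv2.imwrite("pics/s4.png",cv2.resize(c[0][70:270,180:400],None,fx=3,fy=3)[:,:,::-1])
E
```

```text
29.85 [ 0.97  0.24 -1.16  2.01  0.26  1.03  0.39] [0.4498 0.0013 0.2342] toolx deg 129.95 tilt [ 0.0098 -0.0015]
red 0.158 [482.4 216. ] 1084 [0.5725 0.106  0.158 ]
red 0.158 [281.8 317.1] 2025 [ 0.5103 -0.0642  0.158 ]
red 0.108 [482.4 216. ] 1084 [0.6088 0.1169 0.108 ]
red 0.108 [281.8 317.1] 2025 [ 0.5333 -0.0897  0.108 ]
blue 0.16 [449.8 126.3] 1008 [0.5005 0.1343 0.16  ]
.4508,.0007 -> tool mm [-1.1  0.4  0. ]
```

View pics/s4.png

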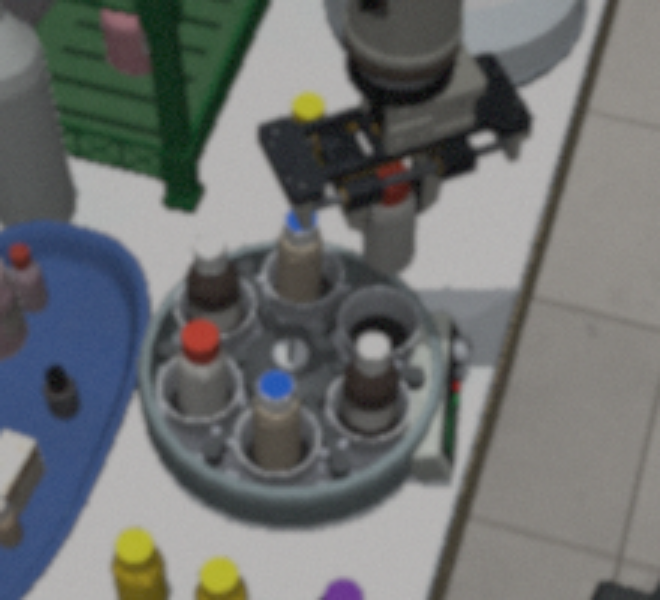

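Red is held upright over the empty C. I'll lower it.

Call:
{"fn": "apply_moves", "kwargs": {"steps": [-1,0,-1,0,0,-1,0,-1,40,0,-1,0,-1,70,0,-1,0,-1,90,0,-1,0,-1,105,0,-1,0,-1,115,0,-1,0,-1,122,0,-1,0,-1,126,0,-1,0,-1,127,0,-1,0,-1,127,0,-1,0,-1,127,0]}}

```text
time: 31.32
ee_pos: [0.451, 0.0004, 0.1079]
ee_rot: [0.423, 0.906, 0.001, 0.006]
ft_force: [-0.2, 0.3, -0.1]
opening: 0.457
```

Two mm to the floor: lower, release, and rise well clear, then move off to the right.

Call:
{"fn": "apply_moves", "kwargs": {"steps": [-1,0,0,2,0,-1,0,0,2,0,-1,0,0,2,0,1,0,0,2,0,1,0,0,2,0,1,0,0,2,0,1,0,0,2,0,1,0,0,-30,0,1,0,0,-80,0,1,0,0,-130,0,1,0,0,-180,0,1,0,0,-210,0,1,-50,-40,-210,0,1,-95,-80,-210,0,1,-140,-120,-210,0,1,-160,-150,-210,0,1,-170,-160,-210,0,1,-170,-160,-210,0]}}

```text
time: 33.58
ee_pos: [0.4355, -0.232, 0.3182]
ee_rot: [0.423, 0.906, 0.002, 0.005]
ft_force: [-0.6, 0.0, -0.2]
opening: 1.001
```

```bash
python3 - <<'E'
from h import *
s=monitor.sense(); print(s["time"],s["ee_pos"],s["opening"])
c=cam("scene"); t=cam("top")
a=cv2.resize(c[0][70:270,180:400],None,fx=1.8,fy=1.8)
b=cv2.resize(t[0][160:280,200:425],None,fx=1.75,fy=3); b=cv2.resize(t[0][160:280,250:400],None,fx=2.6,fy=3*360/360)[:360]
cv2.imwrite("pics/fin.png",np.hstack([a,b])[:,:,::-1])
for z,col in((.158,"red"),(.16,"blue"),(.168,"white")):
  for p,n in blobs(t[0],col,60):
    if 255<p[0]<365 and 180<p[1]<253: print(col,p,n,ray(t,*p,z).round(4))
E
```

```text
33.575 [ 0.43547603 -0.23203706  0.31818566] 1.0007646129629721
red [292.6 190.6] 124 [0.5744 0.1048 0.158 ]
red [338.5 241.4] 126 [ 0.4531 -0.0008  0.158 ]
blue [349.5 207.8] 80 [ 0.5316 -0.0282  0.16  ]
blue [281.4 221.6] 77 [0.5014 0.1324 0.16  ]
white [326.5 181. ] 78 [0.5946 0.0255 0.168 ]
white [274.9 197.5] 61 [0.5576 0.1467 0.168 ]
white [311.5 217. ] 70 [0.5107 0.0622 0.168 ]
white [274.6 238.9] 67 [0.4611 0.1488 0.168 ]
white [285.5 250.4] 73 [0.4341 0.1239 0.168 ]
white [305.  248.6] 82 [0.4376 0.0787 0.168 ]
```

View pics/fin.png

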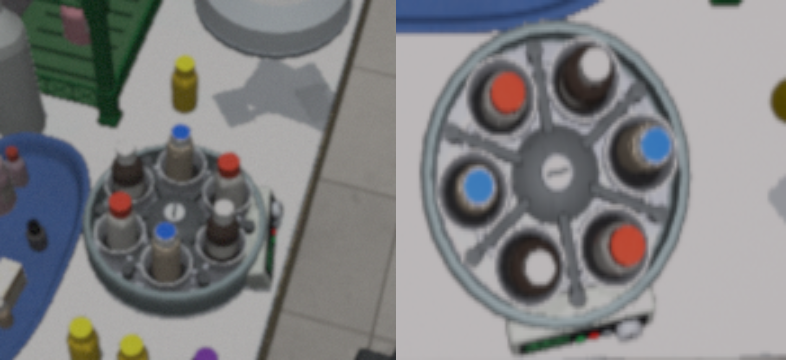

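Both views show all three pairs opposed, every bottle upright and the gripper clear. I'm handing in.

```bash
python3 -c "
from workcell import workorder; print(workorder.job_done())"
```

```text
the job is handed in; nothing more can be done
None
```

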